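# Take the clear depth of a food pan with a depth gauge

### The arm

A 6-joint arm with a two-finger parallel gripper is mounted at the origin on the work surface. World frame = base frame: x ahead of the robot, y to its left, z up, the work surface at z = 0. Lengths are in m, angles in rad, forces in N, time in s.
With the tool pointing down it reaches from about 0.375 to 0.975 m from the base axis. Payload 3.8 kg.
Tool frame: the origin (TCP) lies at the very end of the fingers, on their centre line; the grasp point (between the pads) lies 19 mm behind it (bot.grip_point_offset is the distance from the TCP to the grasp point, in m); z points along the fingers, x is the direction in which the jaws open and shut, and the axes are right-handed (so a half turn about z gives the same grasp; the last joint's range is limited). The gripper opens to 85 mm and grips with 20 to 120 N. Pads are 22 mm wide; open, the fingers measure 114 mm over their backs; the gripper's body (76 mm by 85 mm) begins 54 mm behind the grasp point. The pads swing forward as they close: fully open they stand 13 mm farther back than shut.
Start: joints at [-0.037, 0.264, 1.604, -0, 1.274, -0.037], TCP at [0.675, -0, 0.197] pointing down, gripper open.
Joint ranges: [-2.63, 2.63], [-0.94, 2.18], [0.31, 2.57], [-1.31, 4.45], [0, 2.66], [-2.55, 2.55]. Speed limits (rad/s): [2.57, 2.57, 3.14, 3.14, 3.14, 3.14].

### API

Orientations are given as a rotation vector (axis times angle).
In Python, from workcell import bot, read_camera gives the robot as it stands.
- The arm moves only by the tool arm_command, never from a script. Its argument "rows" is a list of rows, each an object with "delta_rot": the turn, a rotation vector about the tool's x, y, z in rad, a list of three; "xyz": the shift along the tool's x, y, z in m, a list of three; "gripper": the finger opening in m, from 0 to 0.0854. A call has 1 to 12 rows; each row shifts and turns the commanded pose from where the row before left it, along the tool's axes as they then stand; what a row does not reach is not made up. A row lasts 1/10 s, in which the tool goes at most 50 mm and 8.59 degrees, less where a joint would pass 70% of its speed; a pose out of reach is approached as far as the arm can. A call is refused whole if a number of a shift passes 0.05 or a number of a turn 0.15, either way. A call with a gripper value outside its range is refused whole. The fingers move at their own pace and stop on an object; "force" is the grip in N (left out, the last holds). Time passes only in rows, so rows that do not move let the fingers close. It gives the time, the measured TCP pose, the force and the opening at its end, in the units of the state.
- bot.read_state(): the state, without advancing time (a new reading comes with each control period).
- read_camera(name): name is "scene" or "side" or "wrist"; returns a dict with "pixels" (480x640x3 uint8, red, green, blue), "range_z" (480x640 float32, m along the optical axis (not along the pixel's ray), 0 where there is no reading), "intrinsics" (3x3 intrinsics, pixels), "camera_from_world" (4x4, takes a point from world to camera coordinates). Camera axes: x right, y up, looking along -z (the intrinsics and any distortion apply to the point x, -y, -z); pixel columns grow to the right and rows downward; lengths in m; the calibration is good to about 2 mm. A picture is of the moment at which its call begins.
- bot.finish_job(): hands the job in, once; it reports no verdict.
The state is a dict: "time": time; "q": joint angles; "joint_vel": joint speeds; "joint_torque": joint torques, N m; "tool_pos": TCP position; "tcp_rot": TCP orientation; "wrist_force": force on the tool from outside, world axes, zero at the start; "torque": the same for the moment, N m; "width": opening from 0.0 (shut) to 1.0 (fully open).
Only numpy, scipy, OpenCV 4.12 (cv2) and the standard library are available. Lean on these libraries where they do the work, as an engineer would, in place of code of your own. Each camera call takes 0.05 s, during which the arm holds its last target.

### The job

Take the clear depth of the steel food pan down to the perforated drain shelf inside it: stand the depth gauge square across the middle of the pan on its rim, lower the gauge's rod until its foot rests on the drain shelf, pressing only lightly because the thin shelf bends, and then push the blue lock lever right down to hold the reading. Leave the locked gauge sitting flush on the rim with its foot still touching the shelf, and leave everything else where it stands.

Things in the scene. Friction and masses are not known exactly. Their poses are not given: they have to be found in the camera images.
- pan_rim (a point): Centre of the mouth of the steel food pan, level with the rim's top face, 105 mm above the table. x: along the pan's long side, y: across its short side, z up. The pan is 265 x 162 mm over its flat rim, which is 14 mm wide, so the opening is 237 x 134 mm.
- pan: The pan, fixed on a thin dark mat, and the aluminium drain shelf with rows of holes inside it; origin under its centre on the table, axes as pan_rim. How high the shelf sits is not given and differs each run: its top is 50 to 86 mm below the rim, to be found by feel. It gives about 0.2 mm per newton and springs back.
- gauge: Depth gauge, 0.5 to 0.75 kg. Steel beam 240 mm long (its y), 36 wide (x), 10 thick, blue end caps; white housing 40 x 46 mm on its middle, 44 mm high (collar 52) from the beam's underside, rod through it, blue lever on its -y side. Origin: middle of the beam's underside, under the rod; z up. It starts standing on the table. Either end may go to either side of the pan.
- rod: Sliding rod, 0.09 kg, 10 mm thick, ringed, blue 16 mm foot, black knob on top. Origin: underside of the foot, 2 mm above the beam's underside when fully up, as at the start; it can go down 93 mm. The slide rubs with about 2 N either way, so the rod stays where left. Lifting the gauge by the knob keeps the rod on its upper stop. It cannot turn in the housing.
- knob (a point): Centre of the black round knob on top of the rod: 24 mm thick, 24 mm high, 173 mm above the beam's underside when the rod is fully up. It can be taken from above; fingers closing across the beam (along the gauge's x axis) stay clear of the lever.
- lever (a joint): Cam lock lever, in rad: 0 to 0.1 = up and open (pointing up at about 50 degrees, the rod slides), 0.873 = right down on its stop, level along the beam (the rod is clamped). It stays where it is left and takes about 4 N at its end to push down. It pivots 26 mm from the rod towards the gauge's -y, 36 mm above the beam's underside, and is 62 mm long.
- lever_pad (a point): Top of the lever's 20 mm wide blue finger pad, 52 mm from the pivot. When the lever is down it lies at y = -78 mm, z = 39 mm in the gauge's frame. A straight push down at about y = -70 mm brings the lever all the way.
- thermometer: Bystander: yellow probe thermometer lying on the table, 175 mm long, 16 mm high. Origin near the handle end, on the table.
- ramekin: Bystander: white ceramic cup, 68 mm across, 42 mm high. Origin on the table.
- carton0: Bystander: white take-out carton, 90 mm high, about 90 mm square. Origin on the table.
- carton1: Bystander: white take-out carton with its flaps up, 105 mm high. Origin on the table.
- carton2: Bystander: white take-out carton, 90 mm high. Origin on the table.
- tongs: Bystander: steel tongs with blue tips lying on the table, 240 mm long. Origin in the middle, on the table.
- squeeze: Bystander: cream squeeze bottle with red cap, 170 mm high, 62 mm thick. Origin on the table.
- tape: Bystander: roll of tape lying flat, 84 mm across, 24 mm high. Origin on the table.

How it is judged:
On the way, in this order (a step that is already met when the one before it is completed fails the run):
1. the gauge stands flush across the middle of the pan, its rod not yet down, its lever still up (z of gauge in the frame of pan_rim between -0.002 and 0.002 m and angle between gauge's own z axis and vertical below 0.03 rad and horizontal distance between gauge and pan_rim below 0.025 m and angle between the y axis of gauge and the y axis of pan_rim, either way round below 0.2 rad and contact force between rod and pan below 0.1 N and value of joint lever below 0.35 rad), for 0.1 s.
2. the rod's foot rests on the drain shelf, the beam still flush on the rim and the lever still up (contact force between rod and pan above 0.3 N and z of gauge in the frame of pan_rim below 0.002 m and angle between gauge's own z axis and vertical below 0.03 rad and value of joint lever below 0.35 rad), for 0.2 s.
3. the lock lever is right down (value of joint lever above 0.78 rad), for 0.2 s.
At the end, for the whole second after the job is handed in: Gauge at rest, flush on the rim (within 2 mm and 0.03 rad), rod within 25 mm of the pan's middle, beam within 0.2 rad of square across it, rod foot on the drain shelf with 0.3 to 6 N, lock lever right down (above 0.78 rad) (value of joint lever above 0.78 rad and contact force between rod and pan between 0.3 and 6 N and z of gauge in the frame of pan_rim between -0.002 and 0.002 m and angle between gauge's own z axis and vertical below 0.03 rad and horizontal distance between gauge and pan_rim below 0.025 m and angle between the y axis of gauge and the y axis of pan_rim, either way round below 0.2 rad and linear speed of gauge below 0.01 m/s); the robot touches nothing.
It fails at once if the rod is pressed on the drain shelf with more than 10 N, which bends it (contact force between rod and pan above 10 N).
It fails at once if a bystander is moved by more than 30 mm (distance of any of thermometer, ramekin, carton0, carton1, carton2, tongs, squeeze, tape from where it was at the start of the episode above 0.03 m).
It also fails if it takes over 64 s, if anything falls off the work surface, if the arm or the gripper's body presses on something with over 40 N, if the wrist force passes 120 N, or if a joint passes its speed limit or range.

## Working session

There is one attempt and no reset: what is moved stays moved. The work goes in short steps, Python scripts to look and compute and a tool call to move; the robot and the scene stay as the last step left them, time stands still between calls to the robot, and variables do not carry over. Pictures are saved under pics/ and viewed, and the job is handed in when it is done.

Besides the shell and the picture viewer there is one more tool, called after "Call:" by a JSON object that holds its "api" and its "payload". arm_command: Moves the arm, as the interface text tells. Its arguments: {"type":"object","properties":{"rows":{"type":"array","items":{"type":"object","properties":{"delta_rot":{"type":"array","items":{"type":"number"}},"xyz":{"type":"array","items":{"type":"number"}},"gripper":{"type":"number"}}}},"force":{"type":"number"}},"required":["rows"]}

```bash
mkdir -p pics
cat > h.py <<'E'
import numpy as np, cv2
from workcell import bot, read_camera
def snap(n,f):
    c=read_camera(n); cv2.imwrite('pics/'+f+'.png',c['pixels'][:,:,::-1]); np.savez('pics/'+f+'.npz',**c); return c
def cloud(c):
    K=c['intrinsics'];z=c['range_z'];v,u=np.mgrid[0:480,0:640]
    x=(u-K[0,2])/K[0,0]*z; y=(v-K[1,2])/K[1,1]*z
    P=np.stack([x,-y,-z,np.ones_like(z)],-1)
    W=P@np.linalg.inv(c['camera_from_world']).T
    W[z==0]=np.nan
    return W[...,:3]
def proj(c,p):
    q=c['camera_from_world']@np.append(p,1); K=c['intrinsics']
    return K[0,2]+K[0,0]*q[0]/-q[2], K[1,2]+K[1,1]*-q[1]/-q[2]
E
python3 - <<'E'
from h import *
for n in ['scene','side','wrist']:
    c=snap(n,n+'0'); print(n,np.linalg.inv(c['camera_from_world'])[:3,3])
print(bot.read_state())
E
```

```text
scene [ 1.25214041 -0.46036074  1.24418229]
side [0.37222966 1.01021524 0.99106931]
wrist [0.67472115 0.08456644 0.37164552]
{'time': 0.15, 'q': array([-3.68896384e-02,  2.64582763e-01,  1.60507402e+00, -7.44420304e-06,
        1.27368425e+00, -3.69129760e-02]), 'joint_vel': array([ 0.00130668, -0.00205237, -0.00333515, -0.00078833,  0.00096028,
        0.00042558]), 'joint_torque': array([-4.44535381e-04, -5.15905774e+01, -3.67958951e+01, -2.06692371e-04,
        8.09489022e-03,  2.50629785e-05]), 'tool_pos': array([6.74372874e-01, 2.55688628e-05, 1.95938872e-01]), 'tcp_rot': array([-3.14153406e+00, -4.00910533e-05,  2.74483541e-03]), 'wrist_force': array([-0.54213004,  0.15731352,  0.62190902]), 'torque': array([ 0.02305441, -0.02914273, -0.00669546]), 'width': 0.999849568759413}
```

View pics/scene0.png

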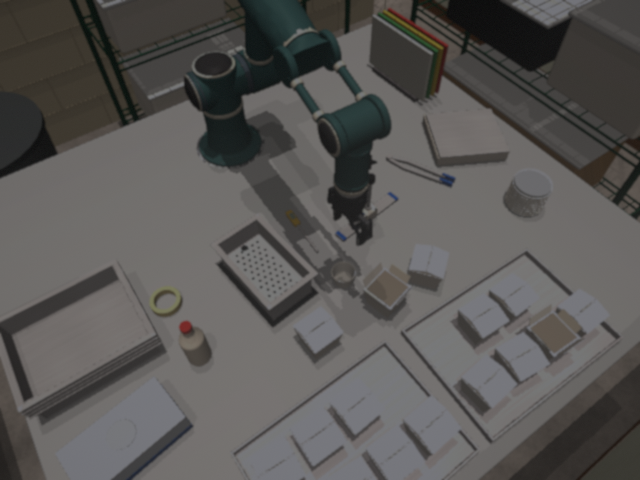

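View pics/side0.png

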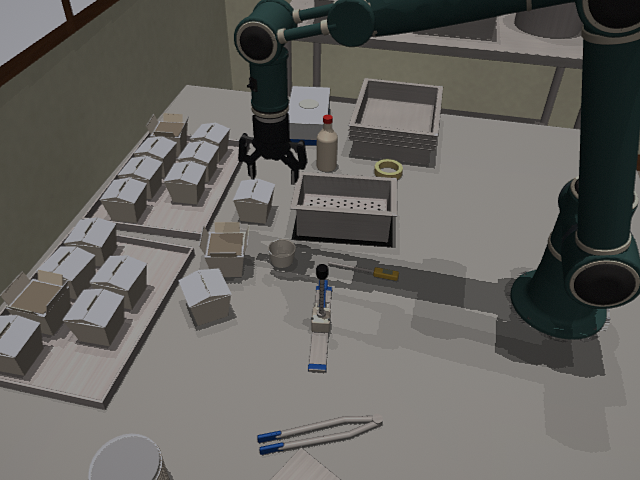

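View pics/wrist0.png

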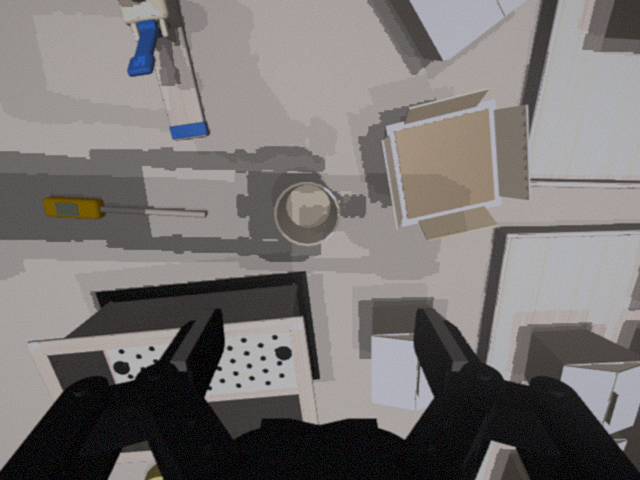

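The side view shows the gauge standing at about (320,320), with its knob at (322,271) and the far cap at (318,367). The pan rim spans (293..397,178..240). In the wrist view the lever is at (145,48), on the pan-facing half of the beam, and the near cap is at (188,131). Next I measure these.

Run:
```python
from h import *
cs={n:dict(np.load(f'pics/{n}0.npz')) for n in ['scene','side','wrist']}
for n,c in cs.items():
    W=cloud(c); px=c['pixels'].astype(int); r,g,b=[px[...,i] for i in range(3)]
    hsv=cv2.cvtColor(c['pixels'],cv2.COLOR_RGB2HSV)
    m=((hsv[...,0]>105)&(hsv[...,0]<130)&(hsv[...,1]>140)&(hsv[...,2]>50)).astype(np.uint8)
    k,l,s,ce=cv2.connectedComponentsWithStats(m)
    for i in range(1,k):
        if s[i,4]>15:
            P=W[l==i]; print(n,'blue',s[i],ce[i].round(1),np.nanmedian(P,0).round(4),np.nanmin(P,0).round(3),np.nanmax(P,0).round(3))
    # rim
    M=(abs(W[...,2]-.105)<.004)&(W[...,0]>.3)&(W[...,0]<.75)&(W[...,1]<-.02)&(W[...,1]>-.4)
    k,l,s,ce=cv2.connectedComponentsWithStats(M.astype(np.uint8))
    for i in range(1,k):
        if s[i,4]>80:
            P=W[l==i]; print(n,'rim',s[i],np.nanmin(P,0).round(3),np.nanmax(P,0).round(3),cv2.minAreaRect(P[:,:2].astype(np.float32)))
    # beam top z~.01, and tall black knob
    M=(W[...,2]>.15)&(W[...,2]<.2)&(W[...,1]>.02)&(W[...,1]<.35)&(W[...,0]>.4)&(W[...,0]<.66)
    if M.any(): print(n,'knob',M.sum(),np.nanmin(W[M],0),np.nanmax(W[M],0),np.nanmedian(W[M],0))
```

```text
scene rim [ 210  214  108   97 1447] [ 0.398 -0.271  0.101] [ 0.679 -0.083  0.109] ((0.5376929640769958, -0.17714694142341614), (0.2680214047431946, 0.16297708451747894), 6.348270416259766)
scene knob 70 [0.51392284 0.17880018 0.15154051] [0.54088996 0.20157816 0.19077131] [0.53144817 0.18782471 0.18289045]
side blue [291 139   9   3  23] [294.7 139.9] [ 0.7536 -0.5307  0.0195] [ 0.74  -0.536  0.011] [ 0.766 -0.523  0.025]
side blue [305 140  12   5  36] [310.  141.9] [ 0.7067 -0.5395  0.0131] [ 0.687 -0.549  0.001] [ 0.723 -0.528  0.026]
side blue [316 281   4   9  18] [317.8 286.2] [0.5508 0.0849 0.0116] [0.537 0.076 0.008] [0.556 0.141 0.083]
side blue [324 280   8  27  63] [325.8 289.3] [0.5239 0.1346 0.067 ] [0.517 0.074 0.006] [0.532 0.193 0.143]
side blue [308 364  18   6  86] [316.4 366.2] [0.5082 0.3021 0.0115] [0.49  0.294 0.007] [0.526 0.312 0.017]
side blue [258 431  23  11 118] [268.1 435.6] [0.5629 0.4781 0.02  ] [0.542 0.465 0.003] [0.58  0.488 0.026]
side blue [260 443  23  11 118] [270.2 447.3] [0.5533 0.4997 0.0206] [0.532 0.488 0.004] [0.569 0.51  0.025]
side rim [
[... 383 characters left out ...]
4 ] [0.543 0.169 0.083]
wrist blue [170 122  38  17 414] [188.4 130.1] [0.5404 0.0798 0.0094] [0.522 0.072 0.007] [0.559 0.088 0.012]
wrist rim [ 223  315   96  109 2739] [ 0.585 -0.211  0.101] [ 0.673 -0.081  0.106] ((0.6289586424827576, -0.14949557185173035), (0.07538902014493942, 0.13159118592739105), 6.356272220611572)
wrist rim [  26  327  155   76 3045] [ 0.396 -0.18   0.101] [ 0.544 -0.094  0.106] ((0.46101295948028564, -0.11210378259420395), (0.1637955904006958, 0.0655156672000885), 28.85662078857422)
wrist rim [115 448  39  16 423] [ 0.45  -0.267  0.101] [ 0.494 -0.246  0.106] ((0.4711865484714508, -0.2560542821884155), (0.04459089785814285, 0.01829860918223858), 4.9564595222473145)
```

Pan centre is about (0.536,-0.1765) with yaw about 6.2°. The gauge is at about (0.524,0.191) with yaw about 8.2°, lever end towards the pan, so it mostly needs a shift along -y. I'll move above the knob first.

Call:
{"api": "arm_command", "payload": {"rows": [{"xyz": [0,0,-0.04],"delta_rot": [0,0,0],"gripper": 0.085},{"xyz": [-0.025,-0.032,-0.02],"delta_rot": [0,0,0],"gripper": 0.085},{"xyz": [-0.025,-0.032,0],"delta_rot": [0,0,0],"gripper": 0.085},{"xyz": [-0.025,-0.032,0],"delta_rot": [0,0,0],"gripper": 0.085},{"xyz": [-0.025,-0.032,0],"delta_rot": [0,0,0],"gripper": 0.085},{"xyz": [-0.025,-0.032,0],"delta_rot": [0,0,0],"gripper": 0.085},{"xyz": [-0.026,-0.03,0],"delta_rot": [0,0,0],"gripper": 0.085},{"xyz": [0,0,0],"delta_rot": [0,0,-0.07],"gripper": 0.085},{"xyz": [0,0,0],"delta_rot": [0,0,-0.073],"gripper": 0.085},{"xyz": [0,0,0],"delta_rot": [0,0,0],"gripper": 0.085},{"xyz": [0,0,0],"delta_rot": [0,0,0],"gripper": 0.085}]}}

```text
time: 1.25
tool_pos: [0.5238, 0.1899, 0.2567]
tcp_rot: [3.134, 0.222, -0.001]
wrist_force: [-0.3, -0.6, -0.9]
width: 0.999
```

Run:
```python
from h import *
c=snap('wrist','wrist1'); c2=snap('side','side1'); print(bot.read_state()['tool_pos'],bot.read_state()['tcp_rot'])
for n,c in [('w',c),('s',c2)]:
    W=cloud(c)
    hsv=cv2.cvtColor(c['pixels'],cv2.COLOR_RGB2HSV)
    m=((hsv[...,0]>105)&(hsv[...,0]<130)&(hsv[...,1]>140)&(hsv[...,2]>50)).astype(np.uint8)
    k,l,s,ce=cv2.connectedComponentsWithStats(m)
    for i in range(1,k):
        if s[i,4]>30:
            P=W[l==i]; print(n,s[i],ce[i].round(1),np.nanmedian(P,0).round(4),np.nanmin(P,0).round(3),np.nanmax(P,0).round(3))
    M=(W[...,2]>.164)&(W[...,2]<.19)&(W[...,1]>.16)&(W[...,1]<.22)&(W[...,0]>.49)&(W[...,0]<.56)
    if M.any(): print(n,'knob',M.sum(),np.nanmin(W[M],0),np.nanmax(W[M],0))
```

```text
[0.52406505 0.18973152 0.25676214] [ 3.13364182e+00  2.21894251e-01 -5.84387759e-04]
w [305  95  30  10 300] [319.5  99.5] [0.509  0.3016 0.0094] [0.492 0.294 0.007] [0.526 0.309 0.012]
w [312 251  15  15 210] [319.1 258.5] [0.5327 0.131  0.0768] [0.524 0.124 0.069] [0.541 0.179 0.184]
w [306 272  26   7 180] [318.5 275. ] [0.5392 0.0796 0.0096] [0.522 0.073 0.008] [0.557 0.086 0.011]
w knob 851 [0.51148105 0.17829676 0.16414316] [0.53625338 0.20326811 0.18613414]
s [287 139  17   5  58] [294.7 141.1] [ 0.7534 -0.5313  0.0126] [ 0.727 -0.541  0.006] [ 0.78  -0.52   0.023]
s [324 280   8  27  61] [325.9 289.5] [0.5239 0.1362 0.0662] [0.517 0.075 0.008] [0.531 0.193 0.144]
s [308 364  18   6  85] [316.3 366.2] [0.5089 0.3026 0.0115] [0.49  0.294 0.007] [0.526 0.311 0.016]
s [258 431  23  11 121] [268.1 435.6] [0.5626 0.4777 0.0198] [0.542 0.465 0.005] [0.58  0.489 0.026]
s [260 443  24  11 122] [270.4 447.4] [0.5525 0.4999 0.0199] [0.532 0.486 0.009] [0.57  0.509 0.024]
s knob 169 [0.50960021 0.18049096 0.1641116 ] [0.53471193 0.20569043 0.18883013]
```

View pics/wrist1.png

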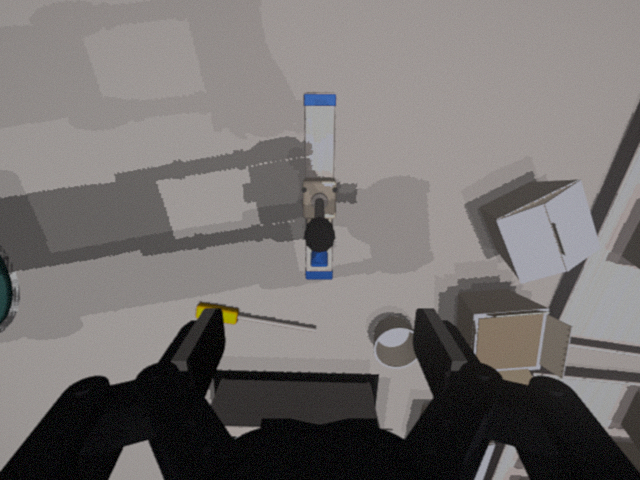

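The wrist view shows the beam vertical in the image, from cap (320,99) to cap (319,275), with the knob at (320,235). So the yaw matches and the TCP is over the knob. I'll descend and grip.

Call:
{"api": "arm_command", "payload": {"rows": [{"xyz": [0,-0.001,0.03],"delta_rot": [0,0,0],"gripper": 0.085},{"xyz": [0,0,0.03],"delta_rot": [0,0,0],"gripper": 0.085},{"xyz": [0,0,0.024],"delta_rot": [0,0,0],"gripper": 0.085},{"xyz": [0,0,0.019],"delta_rot": [0,0,0],"gripper": 0.085},{"xyz": [0,0,0],"delta_rot": [0,0,0],"gripper": 0.085},{"xyz": [0,0,0],"delta_rot": [0,0,0],"gripper": 0.015},{"xyz": [0,0,0],"delta_rot": [0,0,0],"gripper": 0.015},{"xyz": [0,0,0],"delta_rot": [0,0,0],"gripper": 0.015},{"xyz": [0,0,0],"delta_rot": [0,0,0],"gripper": 0.015},{"xyz": [0,0,0],"delta_rot": [0,0,0],"gripper": 0.015},{"xyz": [0,0,0],"delta_rot": [0,0,0],"gripper": 0.015},{"xyz": [0,0,0],"delta_rot": [0,0,0],"gripper": 0.015}], "force": 60}}

```text
time: 2.55
tool_pos: [0.5239, 0.191, 0.1541]
tcp_rot: [-3.134, -0.224, -0.0]
wrist_force: [-1.0, 0.5, 0.2]
width: 0.175
```

The opening came to 15 mm, which is less than the 24 mm knob. I'll look.

Run:
```python
from h import *
c=snap('side','side2'); cv2.imwrite('pics/side2c.png',cv2.resize(c['pixels'][180:400,200:440,::-1],None,fx=3,fy=2.7,interpolation=cv2.INTER_CUBIC))
s=bot.read_state();print(s['width'],s['tool_pos'],s['wrist_force'])
```

```text
0.17408913952326932 [0.52384129 0.1910049  0.1540313 ] [0.40698388 0.54669028 0.21412047]
```

View pics/side2c.png

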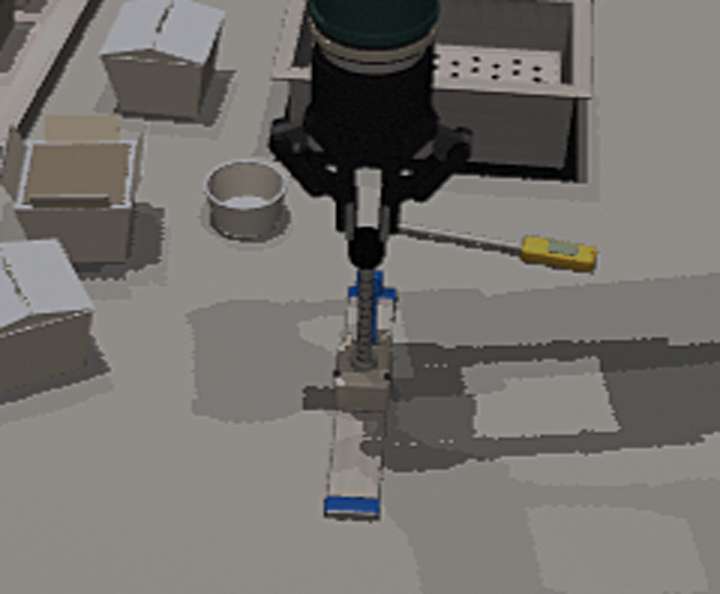

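Run:
```python
from h import *
c=snap('wrist','wrist2'); d=snap('scene','scene2')
cc=dict(np.load('pics/side2.npz'));W=cloud(cc)
print(proj(cc,[.5238,.191,.173]),proj(cc,[.5238,.191,.154]))
for v in range(258,284,2): print(v,[tuple((W[v,u]*1000).round().tolist()) for u in range(314,332,3)])
x,y=map(int,proj(d,[.5238,.191,.16])); 
a=cv2.resize(d['pixels'][y-40:y+35,x-40:x+40,::-1],(400,375),interpolation=cv2.INTER_CUBIC)
b=cv2.resize(c['pixels'][130:430,160:480,::-1],(400,375))
cv2.imwrite('pics/cmp2.png',np.hstack([a,b]))
```

```text
(np.float64(321.2431525149473), np.float64(271.8473755387708)) (np.float64(321.0710456048767), np.float64(278.49911315665844))
258 [(537.0, 200.0, 216.0), (530.0, 204.0, 222.0), (569.0, -31.0, -1.0), (561.0, -32.0, -0.0), (554.0, -32.0, 1.0), (508.0, 200.0, 223.0)]
260 [(537.0, 200.0, 211.0), (531.0, 204.0, 216.0), (567.0, -24.0, -1.0), (560.0, -23.0, 2.0), (513.0, 199.0, 215.0), (507.0, 203.0, 221.0)]
262 [(537.0, 201.0, 207.0), (531.0, 200.0, 207.0), (566.0, -17.0, -1.0), (558.0, -16.0, 1.0), (513.0, 201.0, 212.0), (508.0, 198.0, 210.0)]
264 [(538.0, 198.0, 199.0), (530.0, 204.0, 206.0), (528.0, 183.0, 186.0), (523.0, 179.0, 184.0), (512.0, 203.0, 209.0), (507.0, 198.0, 205.0)]
266 [(577.0, 6.0, 4.0), (530.0, 203.0, 199.0), (527.0, 188.0, 186.0), (521.0, 186.0, 185.0), (513.0, 201.0, 201.0), (507.0, 201.0, 203.0)]
268 [(576.0, 10.0, 2.0), (530.0, 202.0, 193.0), (526.0, 196.0, 189.0), (520.0, 193.0, 187.0), (512.0, 202.0, 196.0), (507.0, 199.0, 195.0)]
270 [(575.0, 14.0, -1.0), (531.0, 200.0, 185.0), (525.0, 200.0, 187.0), (519.0, 197.0, 185.0), (513.0, 198.0, 187.0), (538.0, 8.0, 1.0)]
272 [(573.0, 24.0, 2.0), (531.0, 198.0, 178.0), (524.0, 202.0, 183.0), (518.0, 203.0, 185.0), (513.0, 197.0, 181.0), (537.0, 14.0, 0.0)]
274 [(571.0, 30.0, 1.0), (531.0, 199.0, 174.0), (524.0, 202.0, 178.0), (518.0, 201.0, 178.0), (513.0, 197.0, 175.0), (536.0, 20.0, -1.0)]
276 [(570.0, 37.0, 1.0), (531.0, 200.0, 168.0), (524.0, 203.0, 173.0), (518.0, 201.0, 172.0), (512.0, 198.0, 171.0), (534.0, 29.0, 1.0)]
278 [(568.0, 44.0, 2.0), (562.0, 41.0, 0.0), (524.0, 201.0, 165.0), (518.0, 203.0, 169.0), (513.0, 194.0, 161.0), (533.0, 37.0, 3.0)]
280 [(567.0, 50.0, 1.0), (560.0, 46.0, -1.0), (525.0, 196.0, 154.0), (519.0, 194.0, 153.0), (525.0, 126.0, 85.0), (531.0, 44.0, 3.0)]
282 [(566.0, 57.0, 1.0), (559.0, 55.0, 1.0), (525.0, 195.0, 148.0), (519.0, 194.0, 148.0), (524.0, 128.0, 81.0), (531.0, 47.0, -1.0)]
```

View pics/cmp2.png

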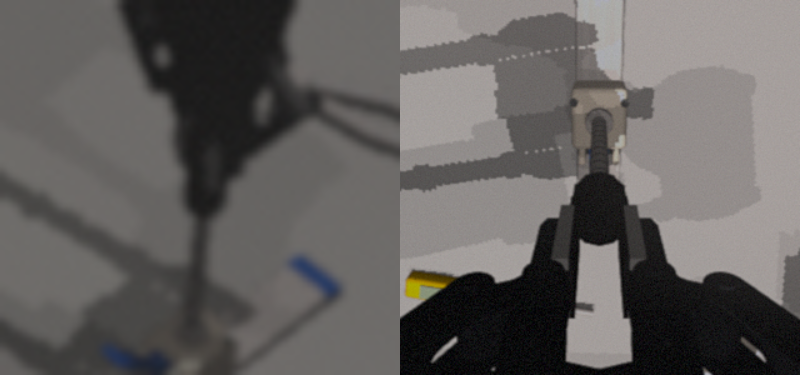

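The pads flank the knob at about x 0.513–0.531, with z as expected. I'll command full closure to be sure of the grip.

Call:
{"api": "arm_command", "payload": {"rows": [{"xyz": [0,0,0],"delta_rot": [0,0,0],"gripper": 0.0},{"xyz": [0,0,0],"delta_rot": [0,0,0],"gripper": 0.0},{"xyz": [0,0,0],"delta_rot": [0,0,0],"gripper": 0.0},{"xyz": [0,0,0],"delta_rot": [0,0,0],"gripper": 0.0}], "force": 60}}

```text
time: 3.1
tool_pos: [0.5238, 0.191, 0.1539]
tcp_rot: [-3.134, -0.224, 0.0]
wrist_force: [0.1, 0.0, 0.3]
width: 0.002
```

Run:
```python
from h import *
c=snap('wrist','wrist3'); d=snap('side','side3')
a=cv2.resize(d['pixels'][230:330,270:370,::-1],(400,400),interpolation=cv2.INTER_CUBIC)
b=cv2.resize(c['pixels'][130:430,160:480,::-1],(400,400))
cv2.imwrite('pics/cmp3.png',np.hstack([a,b]))
print(bot.read_state()['width'])
```

```text
-0.0003065558459246052
```

View pics/cmp3.png

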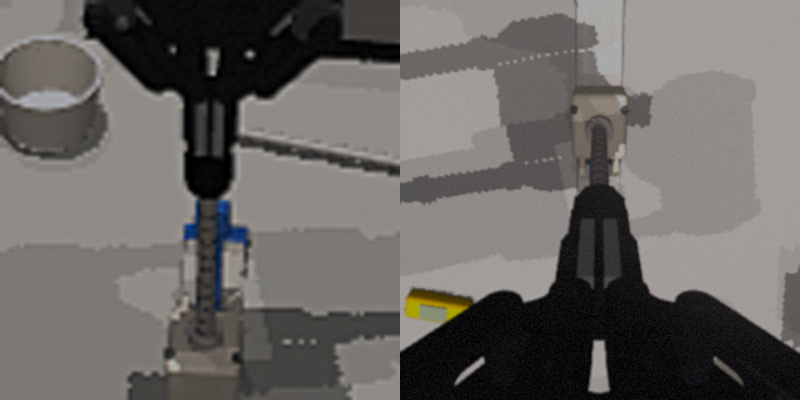

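Run:
```python
from h import *
for n in ['side3','wrist3']:
    c=dict(np.load(f'pics/{n}.npz'));W=cloud(c)
    u,v=(321,262) if n=='side3' else (320,290)
    print(n,proj(c,[.5238,.191,.154]),proj(c,[.5238,.191,.173]),proj(c,[.5238,.191,.185]))
    for vv in range(250,290,2) if n=='side3' else range(260,380,6):
        print(vv,[tuple((W[vv,uu]*1000).round().tolist()) for uu in ([317,320,322,325] if n=='side3' else [305,316,320,324,335])], c['pixels'][vv,u])
```

```text
side3 (np.float64(321.0710456048767), np.float64(278.49911315665844)) (np.float64(321.2431525149473), np.float64(271.8473755387708)) (np.float64(321.3537636846762), np.float64(267.57237880364613))
250 [(531.0, 202.0, 241.0), (525.0, 204.0, 244.0), (525.0, 182.0, 225.0), (516.0, 200.0, 242.0)] [7 7 8]
252 [(531.0, 204.0, 238.0), (525.0, 204.0, 239.0), (524.0, 189.0, 226.0), (515.0, 203.0, 240.0)] [7 7 8]
254 [(530.0, 206.0, 234.0), (525.0, 201.0, 231.0), (522.0, 197.0, 228.0), (515.0, 201.0, 233.0)] [15 15 14]
256 [(532.0, 198.0, 221.0), (525.0, 202.0, 227.0), (522.0, 198.0, 224.0), (516.0, 199.0, 225.0)] [62 59 58]
258 [(532.0, 198.0, 216.0), (525.0, 203.0, 222.0), (521.0, 202.0, 222.0), (515.0, 202.0, 223.0)] [57 56 55]
260 [(532.0, 198.0, 211.0), (525.0, 202.0, 216.0), (520.0, 204.0, 219.0), (515.0, 200.0, 216.0)] [43 42 41]
262 [(531.0, 198.0, 206.0), (524.0, 205.0, 214.0), (521.0, 203.0, 212.0), (515.0, 203.0, 213.0)] [43 41 41]
264 [(531.0, 198.0, 200.0), (525.0, 201.0, 204.0), (521.0, 200.0, 204.0), (515.0, 200.0, 205.0)] [44 42 41]
266 [(533.0, 189.0, 185.0), (525.0, 201.0, 19
[... 3315 characters left out ...]
.0, 224.0), (528.0, 205.0, 233.0)] [20 23 21]
350 [(518.0, 202.0, 233.0), (522.0, 195.0, 224.0), (524.0, 196.0, 225.0), (525.0, 198.0, 227.0), (528.0, 203.0, 233.0)] [26 28 25]
356 [(518.0, 202.0, 237.0), (523.0, 193.0, 224.0), (524.0, 194.0, 225.0), (525.0, 199.0, 231.0), (528.0, 203.0, 236.0)] [19 13 20]
362 [(518.0, 203.0, 241.0), (523.0, 191.0, 225.0), (524.0, 191.0, 224.0), (525.0, 199.0, 234.0), (527.0, 204.0, 240.0)] [ 8  0 12]
368 [(518.0, 202.0, 242.0), (523.0, 188.0, 225.0), (525.0, 188.0, 224.0), (525.0, 195.0, 233.0), (527.0, 204.0, 243.0)] [24 27 26]
374 [(518.0, 202.0, 246.0), (524.0, 185.0, 225.0), (525.0, 185.0, 225.0), (525.0, 193.0, 234.0), (527.0, 204.0, 246.0)] [27 30 28]
```

The depth shows the closed finger ends at about z 0.187, just above the knob top, while the reported TCP z is 0.154. The stated tool end seems to disagree by about 33 mm, so I'll check with the start picture.

Run:
```python
from h import *
print(bot.grip_point_offset,[a for a in dir(bot) if a[0]!='_'])
for n,t in [('side0',[.674,0,.196]),('side1',[.524,.19,.2567])]:
    c=dict(np.load(f'pics/{n}.npz'));W=cloud(c)
    M=(abs(W[...,0]-t[0])<.075)&(abs(W[...,1]-t[1])<.03)&(W[...,2]>.187)
    P=W[M]; print(n,np.nanmin(P,0), np.sort(P[:,2])[:15].round(3))
```

```text
0.0187 ['MotionError', 'finish_job', 'grip_point_offset', 'read_state']
side0 [ 0.59925604 -0.02991979  0.24300104] [0.243 0.243 0.244 0.245 0.247 0.247 0.247 0.247 0.248 0.248 0.248 0.249
 0.249 0.249 0.249]
side1 [0.44903136 0.16005883 0.18704182] [0.187 0.187 0.187 0.187 0.187 0.187 0.187 0.187 0.187 0.188 0.188 0.188
 0.189 0.307 0.307]
```

Same offset in the start picture: the true finger end is about 33 mm above the reported TCP, along the tool only, and x/y agree. I'll open, lower by 33 mm and grip.

Call:
{"api": "arm_command", "payload": {"rows": [{"xyz": [0,0,0],"delta_rot": [0,0,0],"gripper": 0.07},{"xyz": [0,0,0],"delta_rot": [0,0,0],"gripper": 0.07},{"xyz": [0,0,0],"delta_rot": [0,0,0],"gripper": 0.07},{"xyz": [0,0,0],"delta_rot": [0,0,0],"gripper": 0.07},{"xyz": [0,0,0],"delta_rot": [0,0,0],"gripper": 0.07},{"xyz": [0,0,0.017],"delta_rot": [0,0,0],"gripper": 0.07},{"xyz": [0,0,0.016],"delta_rot": [0,0,0],"gripper": 0.07},{"xyz": [0,0,0],"delta_rot": [0,0,0],"gripper": 0.07}], "force": 60}}

```text
time: 4.0
tool_pos: [0.5218, 0.1903, 0.1185]
tcp_rot: [3.132, 0.224, -0.007]
wrist_force: [-1.7, 0.7, -0.0]
width: 0.821
```

Call:
{"api": "arm_command", "payload": {"rows": [{"xyz": [0,0,0],"delta_rot": [0,0,0],"gripper": 0.01},{"xyz": [0,0,0],"delta_rot": [0,0,0],"gripper": 0.01},{"xyz": [0,0,0],"delta_rot": [0,0,0],"gripper": 0.01},{"xyz": [0,0,0],"delta_rot": [0,0,0],"gripper": 0.01},{"xyz": [0,0,0],"delta_rot": [0,0,0],"gripper": 0.01},{"xyz": [0,0,0],"delta_rot": [0,0,0],"gripper": 0.01},{"xyz": [0,0,0],"delta_rot": [0,0,0],"gripper": 0.01}], "force": 60}}

```text
time: 4.7
tool_pos: [0.5242, 0.1912, 0.1213]
tcp_rot: [-3.133, -0.224, -0.001]
wrist_force: [-0.7, 0.6, 0.8]
width: 0.263
```

Run:
```python
from h import *
c=snap('wrist','wrist4'); d=snap('side','side4')
a=cv2.resize(d['pixels'][230:330,270:370,::-1],(400,400),interpolation=cv2.INTER_CUBIC)
b=cv2.resize(c['pixels'][130:430,160:480,::-1],(400,400))
cv2.imwrite('pics/cmp4.png',np.hstack([a,b]))
s=bot.read_state();print(s['width'],s['tool_pos'],s['wrist_force'])
```

```text
0.26028259115981217 [0.52415318 0.1911686  0.12121761] [0.2667997  1.01860834 0.9182798 ]
```

View pics/cmp4.png

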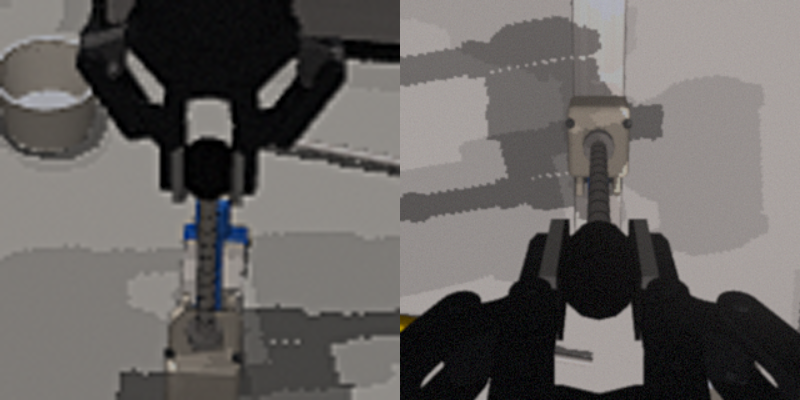

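Now gripped: the pads flank the knob at mid-height and the opening is 22 mm. I'll lift.

Call:
{"api": "arm_command", "payload": {"rows": [{"xyz": [0,0,-0.005],"delta_rot": [0,0,0],"gripper": 0.01},{"xyz": [0,0,-0.015],"delta_rot": [0,0,0],"gripper": 0.01},{"xyz": [0,0,-0.02],"delta_rot": [0,0,0],"gripper": 0.01},{"xyz": [0,0,-0.025],"delta_rot": [0,0,0],"gripper": 0.01},{"xyz": [0,0,-0.025],"delta_rot": [0,0,0],"gripper": 0.01},{"xyz": [0,0,-0.025],"delta_rot": [0,0,0],"gripper": 0.01},{"xyz": [0,0,-0.015],"delta_rot": [0,0,0],"gripper": 0.01},{"xyz": [0,0,-0.01],"delta_rot": [0,0,0],"gripper": 0.01},{"xyz": [0,0,0],"delta_rot": [0,0,0],"gripper": 0.01},{"xyz": [0,0,0],"delta_rot": [0,0,0],"gripper": 0.01}]}}

```text
time: 5.8
tool_pos: [0.5232, 0.1908, 0.2598]
tcp_rot: [3.133, 0.224, -0.003]
wrist_force: [-0.5, 0.0, -6.1]
width: 0.255
```

Run:
```python
from h import *
d=snap('side','side5');s=bot.read_state();print(s['width'],s['tool_pos'],s['wrist_force'],s['torque'])
```

```text
0.261355030438075 [0.52285376 0.19064668 0.25924695] [-0.17523038 -0.23529624 -5.86753534] [ 0.01874543  0.05528571 -0.04488303]
```

View pics/side5.png

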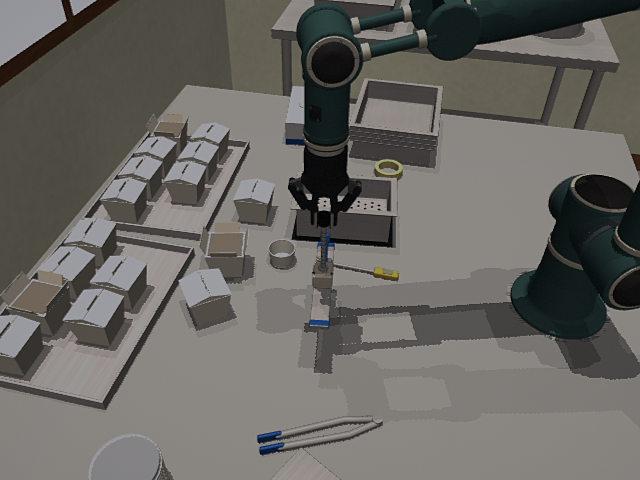

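Call:
{"api": "arm_command", "payload": {"rows": [{"xyz": [-0.002,0.015,0],"delta_rot": [0,0,0],"gripper": 0.01},{"xyz": [-0.003,0.03,0],"delta_rot": [0,0,0],"gripper": 0.01},{"xyz": [-0.003,0.03,0],"delta_rot": [0,0,0],"gripper": 0.01},{"xyz": [-0.003,0.03,0],"delta_rot": [0,0,0],"gripper": 0.01},{"xyz": [-0.003,0.03,0],"delta_rot": [0,0,0],"gripper": 0.01},{"xyz": [-0.003,0.03,0],"delta_rot": [0,0,0],"gripper": 0.01},{"xyz": [-0.003,0.03,0],"delta_rot": [0,0,0],"gripper": 0.01},{"xyz": [-0.003,0.03,0],"delta_rot": [0,0,0],"gripper": 0.01},{"xyz": [-0.003,0.03,0],"delta_rot": [0,0,0],"gripper": 0.01},{"xyz": [-0.003,0.03,0],"delta_rot": [0,0,0],"gripper": 0.01},{"xyz": [-0.004,0.03,0],"delta_rot": [0,0,0],"gripper": 0.01},{"xyz": [-0.004,0.03,0],"delta_rot": [0,0,0],"gripper": 0.01}]}}

```text
time: 7.05
tool_pos: [0.535, -0.1578, 0.2597]
tcp_rot: [-3.133, -0.224, 0.004]
wrist_force: [0.7, 0.1, -6.7]
width: 0.265
```

Call:
{"api": "arm_command", "payload": {"rows": [{"xyz": [-0.002,0.015,0],"delta_rot": [0,0,0],"gripper": 0.01},{"xyz": [0,0.005,0],"delta_rot": [0,0,0],"gripper": 0.01},{"xyz": [0,0,0],"delta_rot": [0,0,0.016],"gripper": 0.01},{"xyz": [0,0,0],"delta_rot": [0,0,0.017],"gripper": 0.01},{"xyz": [0,0,0],"delta_rot": [0,0,0],"gripper": 0.01},{"xyz": [0,0,0],"delta_rot": [0,0,0],"gripper": 0.01},{"xyz": [0,0,0],"delta_rot": [0,0,0],"gripper": 0.01}]}}

```text
time: 7.75
tool_pos: [0.5374, -0.175, 0.2611]
tcp_rot: [-3.137, -0.175, -0.0]
wrist_force: [-0.4, 0.1, -5.6]
width: 0.259
```

Run:
```python
from h import *
d=snap('side','side6');w=snap('wrist','wrist6');sc=snap('scene','scene6');s=bot.read_state();print(s['width'],s['tool_pos'],s['tcp_rot'],s['wrist_force'],s['torque'])
cv2.imwrite('pics/c6.png',np.hstack([cv2.resize(d['pixels'][120:300,240:440,::-1],(400,360)),cv2.resize(w['pixels'][...,::-1],(400,360))]))
for n,c in [('w',w),('s',d)]:
    W=cloud(c)
    hsv=cv2.cvtColor(c['pixels'],cv2.COLOR_RGB2HSV)
    m=((hsv[...,0]>105)&(hsv[...,0]<130)&(hsv[...,1]>140)&(hsv[...,2]>50)).astype(np.uint8)
    k,l,st,ce=cv2.connectedComponentsWithStats(m)
    for i in range(1,k):
        if st[i,4]>20:
            P=W[l==i]; print(n,st[i],np.nanmedian(P,0).round(4),np.nanmin(P,0).round(3),np.nanmax(P,0).round(3))
```

```text
0.26057823647210326 [ 0.5373533  -0.17546956  0.26108233] [3.13676970e+00 1.73685029e-01 2.39158702e-04] [-0.72499252 -0.23826729 -7.09472422] [ 0.07747939 -0.01853516  0.00021645]
w [296  81  47  17 736] [ 0.525  -0.0642  0.1481] [ 0.507 -0.072  0.146] [ 0.543 -0.057  0.151]
s [349 140   7  17  45] [ 0.5351 -0.2396  0.2072] [ 0.528 -0.517  0.006] [ 0.564 -0.172  0.231]
s [335 204  16   4  47] [ 0.5242 -0.0639  0.1498] [ 0.506 -0.074  0.146] [ 0.542 -0.054  0.154]
s [258 431  23   8  84] [0.5606 0.4764 0.021 ] [0.542 0.465 0.016] [0.581 0.489 0.028]
s [260 443  24   8  90] [0.5506 0.4985 0.0208] [0.531 0.487 0.014] [0.57  0.509 0.025]
```

View pics/c6.png

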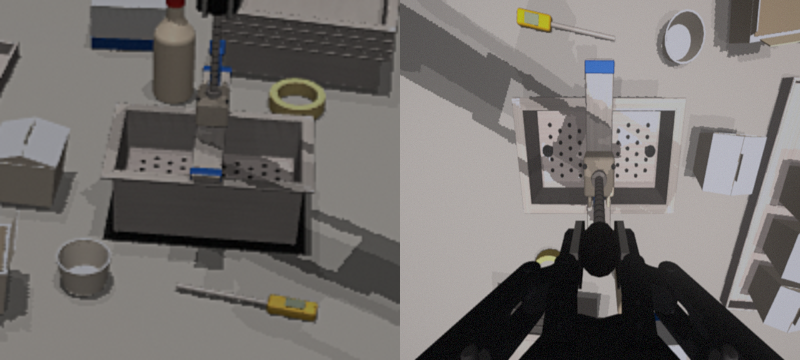

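The beam is over the pan's middle, with the near cap centre at (0.525,-0.064), and level. I'll lower it to the rim.

Call:
{"api": "arm_command", "payload": {"rows": [{"xyz": [0,0,0.008],"delta_rot": [0,0,0],"gripper": 0.01},{"xyz": [0,0,0.01],"delta_rot": [0,0,0],"gripper": 0.01},{"xyz": [0,0,0.007],"delta_rot": [0,0,0],"gripper": 0.01},{"xyz": [0,0,0.003],"delta_rot": [0,0,0],"gripper": 0.01},{"xyz": [0,0,0],"delta_rot": [0,0,0],"gripper": 0.01},{"xyz": [0,0,0],"delta_rot": [0,0,0],"gripper": 0.01}]}}

```text
time: 8.5
tool_pos: [0.5373, -0.1759, 0.2329]
tcp_rot: [-3.137, -0.173, 0.0]
wrist_force: [-0.2, -0.3, -6.4]
width: 0.258
```

Call:
{"api": "arm_command", "payload": {"rows": [{"xyz": [0,0,0.002],"delta_rot": [0,0,0],"gripper": 0.01},{"xyz": [0,0,0.0],"delta_rot": [0,0,0],"gripper": 0.01}]}}

```text
time: 8.7
tool_pos: [0.5374, -0.1759, 0.2312]
tcp_rot: [3.137, 0.173, 0.001]
wrist_force: [0.3, 0.4, -5.8]
width: 0.26
```

Call:
{"api": "arm_command", "payload": {"rows": [{"xyz": [0,0,0.002],"delta_rot": [0,0,0],"gripper": 0.01},{"xyz": [0,0,0.0],"delta_rot": [0,0,0],"gripper": 0.01}]}}

```text
time: 8.9
tool_pos: [0.5372, -0.1758, 0.2288]
tcp_rot: [-3.137, -0.173, 0.0]
wrist_force: [-0.0, 0.2, -5.5]
width: 0.255
```

Call:
{"api": "arm_command", "payload": {"rows": [{"xyz": [0,0,0.002],"delta_rot": [0,0,0],"gripper": 0.01},{"xyz": [0,0,0.0],"delta_rot": [0,0,0],"gripper": 0.01},{"xyz": [0,0,0.0],"delta_rot": [0,0,0],"gripper": 0.01}]}}

```text
time: 9.2
tool_pos: [0.5375, -0.1758, 0.2274]
tcp_rot: [3.137, 0.173, 0.001]
wrist_force: [-0.8, 0.5, -3.1]
width: 0.261
```

Call:
{"api": "arm_command", "payload": {"rows": [{"xyz": [0,0,0.002],"delta_rot": [0,0,0],"gripper": 0.01},{"xyz": [0,0,0.0],"delta_rot": [0,0,0],"gripper": 0.01}]}}

```text
time: 9.4
tool_pos: [0.5377, -0.1759, 0.2259]
tcp_rot: [3.136, 0.173, 0.002]
wrist_force: [-0.6, 0.9, 0.4]
width: 0.263
```

Call:
{"api": "arm_command", "payload": {"rows": [{"xyz": [0,0,0.002],"delta_rot": [0,0,0],"gripper": 0.01},{"xyz": [0,0,0.0],"delta_rot": [0,0,0],"gripper": 0.01},{"xyz": [0,0,0.0],"delta_rot": [0,0,0],"gripper": 0.01}]}}

```text
time: 9.7
tool_pos: [0.5376, -0.1759, 0.2233]
tcp_rot: [3.137, 0.173, 0.001]
wrist_force: [-1.6, 2.5, 0.5]
width: 0.258
```

Run:
```python
from h import *
d=snap('side','side7');w=snap('wrist','wrist7');s=bot.read_state();print(s['width'],s['tool_pos'],s['tcp_rot'],s['wrist_force'],s['torque'])
cv2.imwrite('pics/c7.png',np.hstack([cv2.resize(d['pixels'][120:300,240:440,::-1],(400,360)),cv2.resize(w['pixels'][...,::-1],(400,360))]))
for n,c in [('w',w),('s',d)]:
    W=cloud(c)
    hsv=cv2.cvtColor(c['pixels'],cv2.COLOR_RGB2HSV)
    m=((hsv[...,0]>105)&(hsv[...,0]<130)&(hsv[...,1]>140)&(hsv[...,2]>50)).astype(np.uint8)
    k,l,st,ce=cv2.connectedComponentsWithStats(m)
    for i in range(1,k):
        if st[i,4]>20:
            P=W[l==i]; print(n,st[i],np.nanmedian(P,0).round(4),np.nanmin(P,0).round(3),np.nanmax(P,0).round(3))
```

```text
0.2607101593696346 [ 0.53759616 -0.17586729  0.22327588] [3.13667315e+00 1.72687007e-01 1.24404099e-03] [-0.05145367  1.19569727  1.19563262] [0.18350479 0.06568137 0.02203717]
w [296  80  47  17 784] [ 0.5255 -0.0649  0.1145] [ 0.508 -0.072  0.112] [ 0.544 -0.057  0.117]
w [411 437  23  11 148] [ 0.7348 -0.5338  0.012 ] [ 0.722 -0.537  0.002] [ 0.753 -0.53   0.021]
s [349 151   6  16  41] [ 0.5352 -0.2348  0.1755] [ 0.53  -0.294  0.113] [ 0.542 -0.173  0.232]
s [334 215  16   4  46] [ 0.5243 -0.0654  0.1163] [ 0.506 -0.105  0.077] [ 0.55  -0.056  0.119]
s [258 431  23   9  91] [0.5614 0.4761 0.0205] [0.542 0.465 0.013] [0.58  0.488 0.025]
s [260 443  24   8  90] [0.5509 0.4979 0.0208] [0.531 0.486 0.015] [0.57  0.509 0.026]
```

View pics/c7.png

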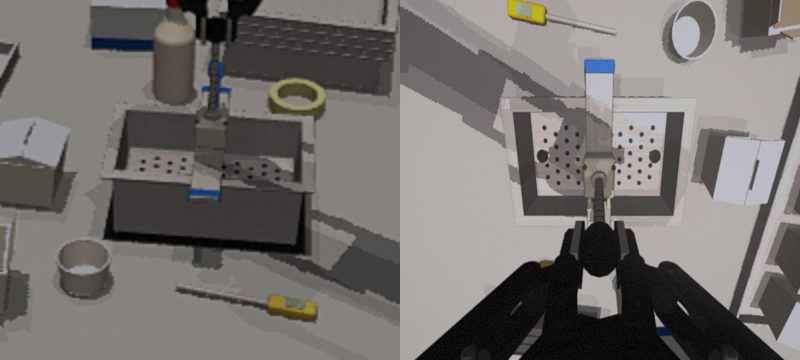

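The beam is on the rim: its top is at 0.1155 and the force changed sign as the rod began to slide. I'll get a shelf height estimate from the depth images before feeling for it.

Run:
```python
from h import *
for n in ['wrist6','wrist7','side7','scene6','wrist0']:
    c=dict(np.load(f'pics/{n}.npz'));W=cloud(c)
    a=np.deg2rad(6.2);d=W[...,:2]-[.5365,-.1765]
    X=d[...,0]*np.cos(a)+d[...,1]*np.sin(a);Y=-d[...,0]*np.sin(a)+d[...,1]*np.cos(a)
    M=(abs(X)<.10)&(abs(X)>.025)&(abs(Y)<.05)&(W[...,2]<.08)
    z=W[...,2][M]; h,e=np.histogram(z,bins=np.arange(0,.08,.002)); i=h.argmax(); print(n,M.sum(),e[i],np.median(z[abs(z-e[i]-.001)<.003]))
```

```text
wrist6 10164 0.044 0.04578990637834718
wrist7 12371 0.044 0.045789605963688806
side7 535 0.046 0.047407111647130074
scene6 965 0.046 0.047147746874201424
wrist0 4532 0.044 0.045784541598238304
```

The depth puts the shelf at about 0.046, so contact is expected near TCP z 0.165. I'll go down to about 0.171, then feel.

Call:
{"api": "arm_command", "payload": {"rows": [{"xyz": [0,0,0.005],"delta_rot": [0,0,0],"gripper": 0.01},{"xyz": [0,0,0.007],"delta_rot": [0,0,0],"gripper": 0.01},{"xyz": [0,0,0.007],"delta_rot": [0,0,0],"gripper": 0.01},{"xyz": [0,0,0.007],"delta_rot": [0,0,0],"gripper": 0.01},{"xyz": [0,0,0.007],"delta_rot": [0,0,0],"gripper": 0.01},{"xyz": [0,0,0.007],"delta_rot": [0,0,0],"gripper": 0.01},{"xyz": [0,0,0.006],"delta_rot": [0,0,0],"gripper": 0.01},{"xyz": [0,0,0.005],"delta_rot": [0,0,0],"gripper": 0.01},{"xyz": [0,0,0],"delta_rot": [0,0,0],"gripper": 0.01},{"xyz": [0,0,0],"delta_rot": [0,0,0],"gripper": 0.01}]}}

```text
time: 10.8
tool_pos: [0.537, -0.1759, 0.1712]
tcp_rot: [-3.137, -0.173, 0.001]
wrist_force: [1.1, -0.1, -2.8]
width: 0.257
```

Run:
```python
from h import *
d=snap('side','side8');w=snap('wrist','wrist8');s=bot.read_state();print(s['width'],s['tool_pos'],s['tcp_rot'],s['wrist_force'],s['torque'])
cv2.imwrite('pics/c8.png',np.hstack([cv2.resize(d['pixels'][120:300,240:440,::-1],(400,360)),cv2.resize(w['pixels'][...,::-1],(400,360))]))
```

```text
0.2622208425917312 [ 0.53703159 -0.17584204  0.17156643] [-3.13669915e+00 -1.72701211e-01  1.07564233e-03] [ 0.67662113 -0.10155598 -2.94178141] [ 0.02963804 -0.29886162  0.02065322]
```

View pics/c8.png

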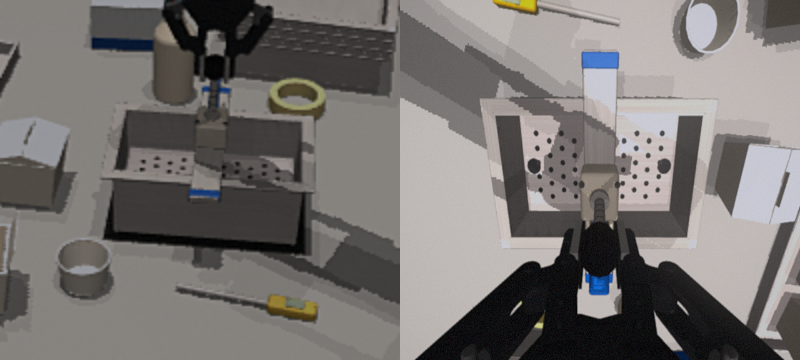

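The rod has slid with the beam still flush. Now feeling in 1 mm steps.

Call:
{"api": "arm_command", "payload": {"rows": [{"xyz": [0,0,0.002],"delta_rot": [0,0,0],"gripper": 0.01},{"xyz": [0,0,0.0],"delta_rot": [0,0,0],"gripper": 0.01}]}}

```text
time: 11.1
tool_pos: [0.5372, -0.1758, 0.1702]
tcp_rot: [3.137, 0.173, -0.0]
wrist_force: [0.6, 0.3, 0.1]
width: 0.257
```

Call:
{"api": "arm_command", "payload": {"rows": [{"xyz": [0,0,0.001],"delta_rot": [0,0,0],"gripper": 0.01},{"xyz": [0,0,0.0],"delta_rot": [0,0,0],"gripper": 0.01}]}}

```text
time: 11.3
tool_pos: [0.5372, -0.1759, 0.1692]
tcp_rot: [3.137, 0.173, 0.0]
wrist_force: [-0.6, 0.5, 1.0]
width: 0.262
```

Call:
{"api": "arm_command", "payload": {"rows": [{"xyz": [0,0,0.001],"delta_rot": [0,0,0],"gripper": 0.01},{"xyz": [0,0,0.0],"delta_rot": [0,0,0],"gripper": 0.01}]}}

```text
time: 11.5
tool_pos: [0.5373, -0.1758, 0.168]
tcp_rot: [3.137, 0.173, 0.0]
wrist_force: [-0.8, 0.5, 0.9]
width: 0.258
```

Call:
{"api": "arm_command", "payload": {"rows": [{"xyz": [0,0,0.001],"delta_rot": [0,0,0],"gripper": 0.01},{"xyz": [0,0,0.0],"delta_rot": [0,0,0],"gripper": 0.01}]}}

```text
time: 11.7
tool_pos: [0.5373, -0.1758, 0.1669]
tcp_rot: [3.137, 0.173, -0.0]
wrist_force: [-1.3, 0.9, 1.6]
width: 0.259
```

Call:
{"api": "arm_command", "payload": {"rows": [{"xyz": [0,0,0.0007],"delta_rot": [0,0,0],"gripper": 0.01},{"xyz": [0,0,0.0],"delta_rot": [0,0,0],"gripper": 0.01}]}}

```text
time: 11.9
tool_pos: [0.5373, -0.1759, 0.1665]
tcp_rot: [3.137, 0.173, 0.0]
wrist_force: [-1.6, 1.2, 2.9]
width: 0.264
```

Call:
{"api": "arm_command", "payload": {"rows": [{"xyz": [0,0,0.0007],"delta_rot": [0,0,0],"gripper": 0.01},{"xyz": [0,0,0.0],"delta_rot": [0,0,0],"gripper": 0.01}]}}

```text
time: 12.1
tool_pos: [0.5374, -0.1759, 0.1661]
tcp_rot: [3.137, 0.173, 0.001]
wrist_force: [-2.0, 2.0, 5.1]
width: 0.261
```

Contact is clear: the force went from about 1 N of sliding to 5.1 N, so roughly 4 N on the shelf. I'll hold, release and rise. Then I'll press lightly on the knob's top with closed fingers, in case opening the pads dragged the rod.

Call:
{"api": "arm_command", "payload": {"rows": [{"xyz": [0,0,0.0],"delta_rot": [0,0,0],"gripper": 0.01},{"xyz": [0,0,0.0],"delta_rot": [0,0,0],"gripper": 0.01},{"xyz": [0,0,0.0],"delta_rot": [0,0,0],"gripper": 0.01}]}}

```text
time: 12.4
tool_pos: [0.5374, -0.1759, 0.1661]
tcp_rot: [3.137, 0.173, 0.001]
wrist_force: [-1.2, 0.8, 5.9]
width: 0.261
```

Call:
{"api": "arm_command", "payload": {"rows": [{"xyz": [0,0,0.0],"delta_rot": [0,0,0],"gripper": 0.05},{"xyz": [0,0,0.0],"delta_rot": [0,0,0],"gripper": 0.05},{"xyz": [0,0,0.0],"delta_rot": [0,0,0],"gripper": 0.05},{"xyz": [0,0,0.0],"delta_rot": [0,0,0],"gripper": 0.05},{"xyz": [0,0,-0.01],"delta_rot": [0,0,0],"gripper": 0.05},{"xyz": [0,0,-0.02],"delta_rot": [0,0,0],"gripper": 0.05},{"xyz": [0,0,-0.02],"delta_rot": [0,0,0],"gripper": 0.05},{"xyz": [0,0,-0.01],"delta_rot": [0,0,0],"gripper": 0.05},{"xyz": [0,0,0],"delta_rot": [0,0,0],"gripper": 0.0},{"xyz": [0,0,0],"delta_rot": [0,0,0],"gripper": 0.0},{"xyz": [0,0,0],"delta_rot": [0,0,0],"gripper": 0.0},{"xyz": [0,0,0],"delta_rot": [0,0,0],"gripper": 0.0}]}}

```text
time: 13.6
tool_pos: [0.5365, -0.1756, 0.2242]
tcp_rot: [-3.136, -0.173, 0.003]
wrist_force: [-0.2, -0.2, -0.4]
width: 0.0
```

Run:
```python
from h import *
d=snap('side','side9');w=snap('wrist','wrist9');s=bot.read_state();print(s['width'],s['tool_pos'],s['tcp_rot'],s['wrist_force'])
cv2.imwrite('pics/c9.png',np.hstack([cv2.resize(d['pixels'][120:300,240:440,::-1],(400,360)),cv2.resize(w['pixels'][...,::-1],(400,360))]))
W=cloud(w)
M=(W[...,2]>.2)&(W[...,2]<.24)&(abs(W[...,0]-.537)<.02)&(abs(W[...,1]+.176)<.02)
print(np.nanpercentile(W[M],[2,50,98],axis=0))
hsv=cv2.cvtColor(w['pixels'],cv2.COLOR_RGB2HSV)
m=((hsv[...,0]>105)&(hsv[...,0]<130)&(hsv[...,1]>140)&(hsv[...,2]>50)).astype(np.uint8)
k,l,st,ce=cv2.connectedComponentsWithStats(m)
for i in range(1,k):
    if st[i,4]>20:
        P=W[l==i]; print(st[i],np.nanmedian(P,0).round(4),np.nanmin(P,0).round(3),np.nanmax(P,0).round(3))
```

```text
-0.00021923297174490235 [ 0.53674902 -0.17565184  0.22457959] [-3.13617887e+00 -1.72673515e-01  2.40510854e-03] [-0.69345208  0.13534677 -0.26912299]
[[ 0.5259978  -0.18199566  0.20796877]
 [ 0.53675331 -0.1709236   0.22768463]
 [ 0.54819783 -0.16413222  0.22926481]]
[297  81  47  17 766] [ 0.5259 -0.065   0.1145] [ 0.508 -0.072  0.112] [ 0.544 -0.057  0.117]
```

View pics/c9.png

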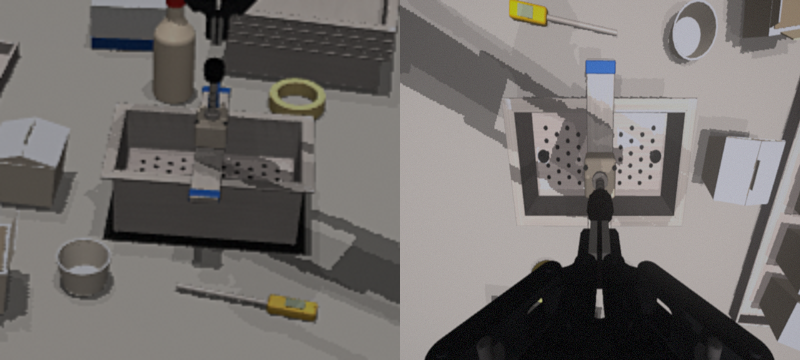

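Released cleanly: the knob is free and the beam unmoved (cap at 0.1145). Now a light confirming press on the knob top.

Call:
{"api": "arm_command", "payload": {"rows": [{"xyz": [0,0,0.01],"delta_rot": [0,0,0],"gripper": 0.0},{"xyz": [0,0,0.01],"delta_rot": [0,0,0],"gripper": 0.0},{"xyz": [0,0,0.004],"delta_rot": [0,0,0],"gripper": 0.0},{"xyz": [0,0,0.0],"delta_rot": [0,0,0],"gripper": 0.0},{"xyz": [0,0,0.0],"delta_rot": [0,0,0],"gripper": 0.0}]}}

```text
time: 14.2
tool_pos: [0.5372, -0.1758, 0.2013]
tcp_rot: [-3.137, -0.173, 0.001]
wrist_force: [-0.4, -0.5, -0.8]
width: 0.002
```

Call:
{"api": "arm_command", "payload": {"rows": [{"xyz": [0,0,0.001],"delta_rot": [0,0,0],"gripper": 0.0},{"xyz": [0,0,0.0],"delta_rot": [0,0,0],"gripper": 0.0}]}}

```text
time: 14.4
tool_pos: [0.5375, -0.1759, 0.2009]
tcp_rot: [3.137, 0.173, 0.001]
wrist_force: [-0.2, -0.2, 0.6]
width: 0.0
```

Call:
{"api": "arm_command", "payload": {"rows": [{"xyz": [0,0,0.001],"delta_rot": [0,0,0],"gripper": 0.0},{"xyz": [0,0,0.0],"delta_rot": [0,0,0],"gripper": 0.0}]}}

```text
time: 14.6
tool_pos: [0.5373, -0.1759, 0.1997]
tcp_rot: [3.137, 0.173, 0.0]
wrist_force: [-0.2, 0.3, 0.0]
width: 0.002
```

Call:
{"api": "arm_command", "payload": {"rows": [{"xyz": [0,0,0.001],"delta_rot": [0,0,0],"gripper": 0.0},{"xyz": [0,0,0.0],"delta_rot": [0,0,0],"gripper": 0.0}]}}

```text
time: 14.8
tool_pos: [0.5372, -0.1758, 0.1985]
tcp_rot: [-3.137, -0.173, 0.0]
wrist_force: [-0.4, 0.6, 0.2]
width: -0.004
```

Call:
{"api": "arm_command", "payload": {"rows": [{"xyz": [0,0,0.001],"delta_rot": [0,0,0],"gripper": 0.0},{"xyz": [0,0,0.0],"delta_rot": [0,0,0],"gripper": 0.0}]}}

```text
time: 15.0
tool_pos: [0.5372, -0.1758, 0.1974]
tcp_rot: [-3.137, -0.173, 0.0]
wrist_force: [0.0, -0.1, 0.8]
width: 0.002
```

Call:
{"api": "arm_command", "payload": {"rows": [{"xyz": [0,0,0.0007],"delta_rot": [0,0,0],"gripper": 0.0},{"xyz": [0,0,0.0],"delta_rot": [0,0,0],"gripper": 0.0}]}}

```text
time: 15.2
tool_pos: [0.5372, -0.1758, 0.1968]
tcp_rot: [-3.137, -0.173, 0.0]
wrist_force: [0.8, -0.0, 0.2]
width: -0.001
```

Call:
{"api": "arm_command", "payload": {"rows": [{"xyz": [0,0,0.0007],"delta_rot": [0,0,0],"gripper": 0.0},{"xyz": [0,0,0.0],"delta_rot": [0,0,0],"gripper": 0.0}]}}

```text
time: 15.4
tool_pos: [0.5372, -0.1758, 0.1961]
tcp_rot: [-3.137, -0.173, 0.0]
wrist_force: [-0.4, -0.7, -0.5]
width: -0.002
```

Call:
{"api": "arm_command", "payload": {"rows": [{"xyz": [0,0,0.0007],"delta_rot": [0,0,0],"gripper": 0.0},{"xyz": [0,0,0.0],"delta_rot": [0,0,0],"gripper": 0.0}]}}

```text
time: 15.6
tool_pos: [0.5372, -0.1758, 0.1954]
tcp_rot: [-3.137, -0.173, 0.0]
wrist_force: [0.1, 0.2, -0.0]
width: 0.002
```

Call:
{"api": "arm_command", "payload": {"rows": [{"xyz": [0,0,0.0007],"delta_rot": [0,0,0],"gripper": 0.0},{"xyz": [0,0,0.0],"delta_rot": [0,0,0],"gripper": 0.0}]}}

```text
time: 15.8
tool_pos: [0.5374, -0.1759, 0.195]
tcp_rot: [3.137, 0.173, 0.001]
wrist_force: [0.6, -0.6, 1.9]
width: 0.001
```

Call:
{"api": "arm_command", "payload": {"rows": [{"xyz": [0,0,0.0007],"delta_rot": [0,0,0],"gripper": 0.0},{"xyz": [0,0,0.0],"delta_rot": [0,0,0],"gripper": 0.0}]}}

```text
time: 16.0
tool_pos: [0.5375, -0.1759, 0.1948]
tcp_rot: [3.137, 0.173, 0.001]
wrist_force: [-0.7, 1.6, 4.9]
width: 0.001
```

Firm contact at 0.195, with the force rising 1.9→4.9 N, so the rod is on the shelf. I'll rise and locate the lever and the nearby bottle.

Call:
{"api": "arm_command", "payload": {"rows": [{"xyz": [0,0,0.0],"delta_rot": [0,0,0],"gripper": 0.0},{"xyz": [0,0,0.0],"delta_rot": [0,0,0],"gripper": 0.0},{"xyz": [0,0,-0.01],"delta_rot": [0,0,0],"gripper": 0.0},{"xyz": [0,0,-0.025],"delta_rot": [0,0,0],"gripper": 0.0},{"xyz": [0,0,-0.015],"delta_rot": [0,0,0],"gripper": 0.0},{"xyz": [0,0,0],"delta_rot": [0,0,0],"gripper": 0.0}]}}

```text
time: 16.6
tool_pos: [0.5391, -0.1766, 0.2473]
tcp_rot: [3.135, 0.173, 0.008]
wrist_force: [0.9, -0.6, -1.0]
width: 0.001
```

Run:
```python
from h import *
s=bot.read_state();print(s['tool_pos'],s['wrist_force'])
c=dict(np.load('pics/side0.npz'));W=cloud(c)
M=(W[...,2]>.06)&(W[...,2]<.2)&(W[...,1]<-.27)&(W[...,1]>-.45)&(W[...,0]>.45)&(W[...,0]<.66)
print('bottle',np.nanpercentile(W[M],[2,50,98],axis=0))
d=snap('side','side10');sc=snap('scene','scene10')
for n,c in [('s',d),('sc',sc)]:
    W=cloud(c);hsv=cv2.cvtColor(c['pixels'],cv2.COLOR_RGB2HSV)
    m=(hsv[...,0]>105)&(hsv[...,0]<130)&(hsv[...,1]>110)&(hsv[...,2]>30)&(abs(W[...,0]-.54)<.05)&(W[...,1]<-.15)&(W[...,1]>-.32)
    if m.any():
        P=W[m];print(n,len(P),np.nanmedian(P,0));print(P[np.argsort(P[:,1])][::5].round(3))
y,x=220,300
cv2.imwrite('pics/c10.png',np.hstack([cv2.resize(d['pixels'][100:250,280:430,::-1],(400,400)),cv2.resize(sc['pixels'][160:340,180:360,::-1],(400,400))]))
```

```text
[ 0.5391263  -0.1765636   0.24728728] [ 0.87074549 -0.59897152 -1.00833963]
bottle [[ 0.60258827 -0.43872471  0.06236201]
 [ 0.628556   -0.41429281  0.10941534]
 [ 0.6577293  -0.39799622  0.17145823]]
s 40 [ 0.53501502 -0.28177882  0.11733754]
[[ 0.559 -0.298  0.112]
 [ 0.541 -0.29   0.116]
 [ 0.539 -0.289  0.117]
 [ 0.565 -0.286  0.115]
 [ 0.565 -0.281  0.115]
 [ 0.535 -0.22   0.163]
 [ 0.53  -0.176  0.168]
 [ 0.54  -0.173  0.169]]
sc 87 [ 0.54739092 -0.24395329  0.15056138]
[[ 0.538 -0.294  0.116]
 [ 0.541 -0.293  0.114]
 [ 0.554 -0.291  0.116]
 [ 0.54  -0.29   0.11 ]
 [ 0.55  -0.289  0.114]
 [ 0.554 -0.288  0.118]
 [ 0.562 -0.287  0.112]
 [ 0.553 -0.286  0.11 ]
 [ 0.566 -0.283  0.115]
 [ 0.552 -0.243  0.187]
 [ 0.548 -0.241  0.189]
 [ 0.556 -0.237  0.187]
 [ 0.54  -0.233  0.177]
 [ 0.543 -0.227  0.171]
 [ 0.546 -0.221  0.165]
 [ 0.551 -0.215  0.161]
 [ 0.55  -0.21   0.155]
 [ 0.544 -0.204  0.149]]
```

View pics/c10.png

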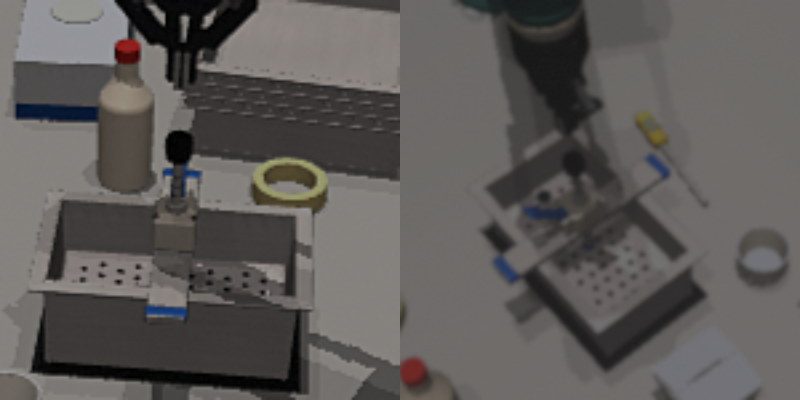

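The lever is still up, with its tip at about (0.548,-0.243,0.188), and the bottle is well clear at y below -0.39. I'll shift 70 mm along tool y and come down to just above the lever.

Call:
{"api": "arm_command", "payload": {"rows": [{"xyz": [0,0.02,0],"delta_rot": [0,0,0],"gripper": 0.0},{"xyz": [0,0.03,0],"delta_rot": [0,0,0],"gripper": 0.0},{"xyz": [0,0.02,0],"delta_rot": [0,0,0],"gripper": 0.0},{"xyz": [0,0,0.02],"delta_rot": [0,0,0],"gripper": 0.0},{"xyz": [0,0,0.03],"delta_rot": [0,0,0],"gripper": 0.0},{"xyz": [0,0,0.02],"delta_rot": [0,0,0],"gripper": 0.0},{"xyz": [0,0,0.005],"delta_rot": [0,0,0],"gripper": 0.0},{"xyz": [0,0,0],"delta_rot": [0,0,0],"gripper": 0.0},{"xyz": [0,0,0],"delta_rot": [0,0,0],"gripper": 0.0}]}}

```text
time: 17.6
tool_pos: [0.5455, -0.2457, 0.1699]
tcp_rot: [3.136, 0.172, 0.002]
wrist_force: [0.0, 0.3, -0.0]
width: 0.001
```

Run:
```python
from h import *
s=bot.read_state();print(s['tool_pos'],s['wrist_force'])
sc=snap('scene','scene11');d=snap('side','side11')
cv2.imwrite('pics/c11.png',np.hstack([cv2.resize(d['pixels'][100:250,280:430,::-1],(400,400)),cv2.resize(sc['pixels'][190:310,200:320,::-1],(400,400))]))
```

```text
[ 0.54554163 -0.24574767  0.16994814] [ 0.01235385  0.3138454  -0.02082092]
```

View pics/c11.png

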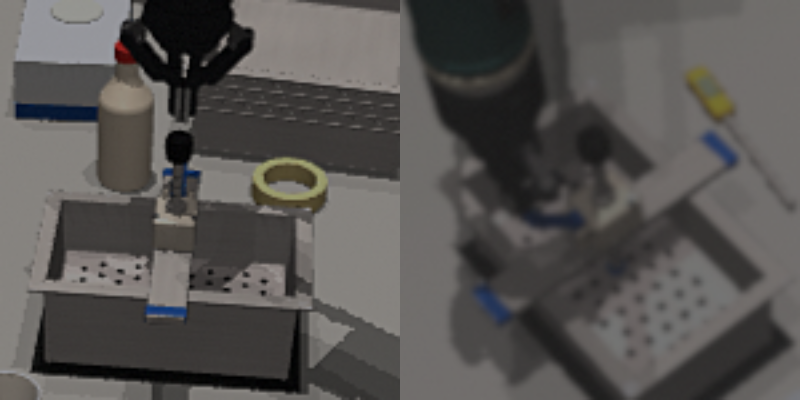

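The fingers are just above the lever tip and clear of the knob. Pushing the lever down.

Call:
{"api": "arm_command", "payload": {"rows": [{"xyz": [0,0,0.007],"delta_rot": [0,0,0],"gripper": 0.0},{"xyz": [0,0,0.007],"delta_rot": [0,0,0],"gripper": 0.0},{"xyz": [0,0,0.007],"delta_rot": [0,0,0],"gripper": 0.0}]}}

```text
time: 18.0
tool_pos: [0.5464, -0.2481, 0.1498]
tcp_rot: [3.131, 0.174, 0.005]
wrist_force: [-0.6, -5.7, 9.0]
width: -0.0
```

Call:
{"api": "arm_command", "payload": {"rows": [{"xyz": [0,0,0.007],"delta_rot": [0,0,0],"gripper": 0.0},{"xyz": [0,0,0.007],"delta_rot": [0,0,0],"gripper": 0.0},{"xyz": [0,0,0.006],"delta_rot": [0,0,0],"gripper": 0.0},{"xyz": [0,0,0.006],"delta_rot": [0,0,0],"gripper": 0.0},{"xyz": [0,0,0],"delta_rot": [0,0,0],"gripper": 0.0}]}}

```text
time: 18.5
tool_pos: [0.544, -0.2447, 0.1204]
tcp_rot: [-3.135, -0.173, 0.003]
wrist_force: [0.4, 0.3, -0.3]
width: -0.002
```

Call:
{"api": "arm_command", "payload": {"rows": [{"xyz": [0,0,0.004],"delta_rot": [0,0,0],"gripper": 0.0},{"xyz": [0,0,0.003],"delta_rot": [0,0,0],"gripper": 0.0},{"xyz": [0,0,0],"delta_rot": [0,0,0],"gripper": 0.0}]}}

```text
time: 18.8
tool_pos: [0.5446, -0.2452, 0.1144]
tcp_rot: [-3.136, -0.173, 0.001]
wrist_force: [-0.7, -0.3, -0.2]
width: -0.0
```

There was a transient of -5.7 N in y and 9 N in z, and now there is none. I'll check whether the fingers slipped past the lever end.

Run:
```python
from h import *
s=bot.read_state();print(s['tool_pos'],s['wrist_force'])
sc=snap('scene','scene12');d=snap('side','side12');w=snap('wrist','wrist12')
cv2.imwrite('pics/c12.png',np.hstack([cv2.resize(d['pixels'][100:250,280:430,::-1],(400,400)),cv2.resize(sc['pixels'][190:310,200:320,::-1],(400,400))]))
cv2.imwrite('pics/w12.png',w['pixels'][...,::-1])
for n,c in [('w',w),('s',d),('sc',sc)]:
    W=cloud(c);hsv=cv2.cvtColor(c['pixels'],cv2.COLOR_RGB2HSV)
    m=(hsv[...,0]>105)&(hsv[...,0]<130)&(hsv[...,1]>110)&(hsv[...,2]>30)&(abs(W[...,0]-.54)<.05)&(W[...,1]<-.04)&(W[...,1]>-.32)
    k,l,st,ce=cv2.connectedComponentsWithStats(m.astype(np.uint8))
    for i in range(1,k):
        P=W[l==i]; print(n,st[i],np.nanmedian(P,0).round(4),np.nanmin(P,0).round(3),np.nanmax(P,0).round(3))
```

```text
[ 0.54462739 -0.24517994  0.11441015] [-0.74358696 -0.3271525  -0.15055529]
w [309 239   1   1   1] [ 0.536  -0.1821  0.2287] [ 0.536 -0.182  0.229] [ 0.536 -0.182  0.229]
w [304 260  29  35 872] [ 0.5427 -0.2292  0.1454] [ 0.536 -0.238  0.142] [ 0.55  -0.186  0.229]
w [302 304   1   1   1] [ 0.5365 -0.2444  0.1449] [ 0.536 -0.244  0.145] [ 0.536 -0.244  0.145]
w [437 423   1   1   1] [ 0.5775 -0.2365  0.2177] [ 0.578 -0.237  0.218] [ 0.578 -0.237  0.218]
w [351 425   1   1   1] [ 0.5505 -0.227   0.2296] [ 0.551 -0.227  0.23 ] [ 0.551 -0.227  0.23 ]
w [145 427   1   1   1] [ 0.4993 -0.2387  0.2248] [ 0.499 -0.239  0.225] [ 0.499 -0.239  0.225]
w [365 436   1   1   1] [ 0.5541 -0.2289  0.2306] [ 0.554 -0.229  0.231] [ 0.554 -0.229  0.231]
w [337 443   1   1   1] [ 0.5481 -0.2339  0.2289] [ 0.548 -0.234  0.229] [ 0.548 -0.234  0.229]
w [431 448   1   1   1] [ 0.5785 -0.2471  0.2168] [ 0.578 -0.247  0.217] [ 0.578 -0.247  0.217]
w [119 472   1   1   1] [ 0.498  -0.2413  0.2348] [ 0.498 -0.241  0.235] [ 0.498 -0.241  0.235]
s [341 163   4   3  11] [ 0.5601 -0.2831  0.1177] [ 0.551 -0.294  0.113] [ 0.565 -0.238  0.152]
s [348 163   7  11  25] [ 0.5341 -0.2371  0.146 ] [ 0.53  -0.299  0.112] [ 0.538 -0.17   0.187]
s [344 172   1   1   1] [ 0.5404 -0.1757  0.1673] [ 0.54  -0.176  0.167] [ 0.54  -0.176  0.167]
s [334 214  16   5  52] [ 0.5231 -0.0628  0.1164] [ 0.506 -0.105  0.077] [ 0.55  -0.056  0.12 ]
sc [292 230   8   9  29] [ 0.5276 -0.0656  0.1161] [ 0.512 -0.071  0.111] [ 0.546 -0.062  0.119]
sc [253 255   1   2   2] [ 0.5429 -0.2037  0.1485] [ 0.54  -0.205  0.146] [ 0.546 -0.202  0.151]
sc [233 266   3   3   4] [ 0.5445 -0.2604  0.1482] [ 0.54  -0.261  0.147] [ 0.55  -0.259  0.151]
sc [223 276  10  11  39] [ 0.554  -0.2889  0.1162] [ 0.534 -0.293  0.111] [ 0.568 -0.283  0.122]
```

View pics/c12.png

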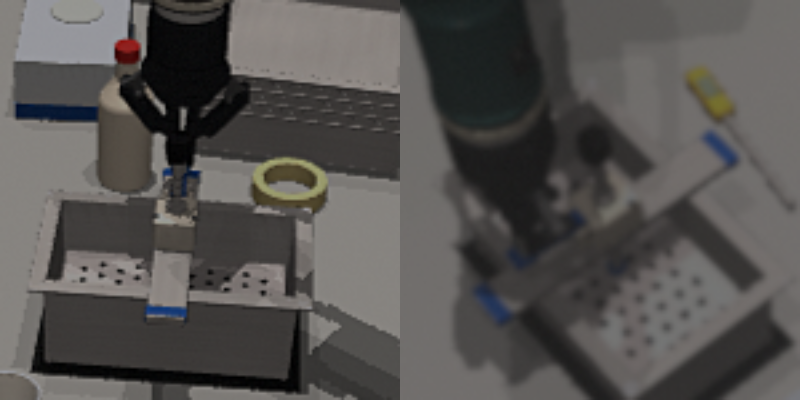

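View pics/w12.png

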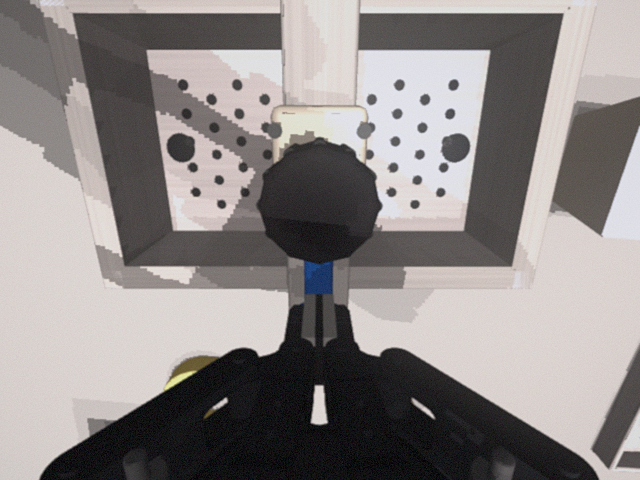

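The lever has gone down ahead of the fingers and now lies level: its top is at z≈0.145 at y=-0.229, and its end at y≈-0.26. The beam is still square. I'll push the last millimetres firmly to the stop.

Call:
{"api": "arm_command", "payload": {"rows": [{"xyz": [0,0,0.002],"delta_rot": [0,0,0],"gripper": 0.0},{"xyz": [0,0,0.001],"delta_rot": [0,0,0],"gripper": 0.0},{"xyz": [0,0,0],"delta_rot": [0,0,0],"gripper": 0.0}]}}

```text
time: 19.25
tool_pos: [0.545, -0.2455, 0.1121]
tcp_rot: [3.137, 0.173, 0.0]
wrist_force: [-0.1, 0.6, 1.4]
width: -0.002
```

Call:
{"api": "arm_command", "payload": {"rows": [{"xyz": [0,0,0.001],"delta_rot": [0,0,0],"gripper": 0.0},{"xyz": [0,0,0],"delta_rot": [0,0,0],"gripper": 0.0}]}}

```text
time: 19.45
tool_pos: [0.545, -0.2456, 0.1111]
tcp_rot: [3.137, 0.173, 0.0]
wrist_force: [-0.7, -0.3, 1.8]
width: -0.001
```

Call:
{"api": "arm_command", "payload": {"rows": [{"xyz": [0,0,0.001],"delta_rot": [0,0,0],"gripper": 0.0},{"xyz": [0,0,0],"delta_rot": [0,0,0],"gripper": 0.0}]}}

```text
time: 19.65
tool_pos: [0.5451, -0.2456, 0.1101]
tcp_rot: [3.136, 0.173, 0.0]
wrist_force: [0.2, -0.3, 1.3]
width: -0.0
```

Call:
{"api": "arm_command", "payload": {"rows": [{"xyz": [0,0,0.001],"delta_rot": [0,0,0],"gripper": 0.0},{"xyz": [0,0,0],"delta_rot": [0,0,0],"gripper": 0.0}]}}

```text
time: 19.85
tool_pos: [0.5451, -0.2457, 0.1096]
tcp_rot: [3.136, 0.173, 0.001]
wrist_force: [-2.2, -0.2, 4.5]
width: -0.0
```

Call:
{"api": "arm_command", "payload": {"rows": [{"xyz": [0,0,0.001],"delta_rot": [0,0,0],"gripper": 0.0},{"xyz": [0,0,0],"delta_rot": [0,0,0],"gripper": 0.0}]}}

```text
time: 20.05
tool_pos: [0.5452, -0.2457, 0.1094]
tcp_rot: [3.136, 0.173, 0.001]
wrist_force: [-2.6, -2.3, 8.4]
width: 0.004
```

Call:
{"api": "arm_command", "payload": {"rows": [{"xyz": [0,0,0.001],"delta_rot": [0,0,0],"gripper": 0.0},{"xyz": [0,0,0],"delta_rot": [0,0,0],"gripper": 0.0}]}}

```text
time: 20.25
tool_pos: [0.5453, -0.2457, 0.1092]
tcp_rot: [3.136, 0.173, 0.001]
wrist_force: [-3.8, -0.0, 11.8]
width: -0.006
```

Hard stop: the force rises to 12 N with no travel. I'll rise clear and check.

Call:
{"api": "arm_command", "payload": {"rows": [{"xyz": [0,0,0],"delta_rot": [0,0,0],"gripper": 0.0},{"xyz": [0,0,-0.005],"delta_rot": [0,0,0],"gripper": 0.0},{"xyz": [0,0,-0.02],"delta_rot": [0,0,0],"gripper": 0.0},{"xyz": [0,0,-0.03],"delta_rot": [0,0,0],"gripper": 0.0},{"xyz": [0,0,-0.04],"delta_rot": [0,0,0],"gripper": 0.0},{"xyz": [0,0,-0.04],"delta_rot": [0,0,0],"gripper": 0.0},{"xyz": [0,0,-0.04],"delta_rot": [0,0,0],"gripper": 0.0},{"xyz": [0,0,0],"delta_rot": [0,0,0],"gripper": 0.0},{"xyz": [0,0,0],"delta_rot": [0,0,0],"gripper": 0.0},{"xyz": [0,0,0],"delta_rot": [0,0,0],"gripper": 0.0}]}}

```text
time: 21.25
tool_pos: [0.544, -0.2448, 0.28]
tcp_rot: [-3.135, -0.173, 0.004]
wrist_force: [-0.1, -0.1, 0.1]
width: -0.003
```

Run:
```python
from h import *
s=bot.read_state();print(s['tool_pos'],s['wrist_force'])
sc=snap('scene','scene13');d=snap('side','side13');w=snap('wrist','wrist13')
cv2.imwrite('pics/w13.png',np.hstack([cv2.resize(sc['pixels'][190:310,200:320,::-1],(400,400)),cv2.resize(w['pixels'][...,::-1],(400,400))]))
for n,c in [('w',w),('s',d),('sc',sc)]:
    W=cloud(c);hsv=cv2.cvtColor(c['pixels'],cv2.COLOR_RGB2HSV)
    m=(hsv[...,0]>105)&(hsv[...,0]<130)&(hsv[...,1]>110)&(hsv[...,2]>30)&(abs(W[...,0]-.54)<.05)&(W[...,1]<-.04)&(W[...,1]>-.32)
    k,l,st,ce=cv2.connectedComponentsWithStats(m.astype(np.uint8))
    for i in range(1,k):
        if st[i,4]>5: P=W[l==i]; print(n,st[i],np.nanmedian(P,0).round(4),np.nanmin(P,0).round(3),np.nanmax(P,0).round(3))
    M=(W[...,2]>.2)&(W[...,2]<.24)&(abs(W[...,0]-.537)<.02)&(abs(W[...,1]+.176)<.02)
    print('knob',np.nanpercentile(W[M],[2,50,98],axis=0).round(4))
```

```text
[ 0.54404583 -0.24477223  0.27997351] [-0.1146299  -0.13321891  0.13618267]
w [301   0  42  17 687] [ 0.5261 -0.0646  0.1144] [ 0.508 -0.073  0.112] [ 0.544 -0.057  0.117]
w [311 170  19  66 965] [ 0.5428 -0.2322  0.143 ] [ 0.533 -0.263  0.141] [ 0.554 -0.198  0.15 ]
w [303 245  34  11 340] [ 0.5485 -0.2871  0.1144] [ 0.531 -0.295  0.112] [ 0.567 -0.28   0.116]
knob [[ 0.5265 -0.1866  0.2248]
 [ 0.5371 -0.1756  0.2281]
 [ 0.5477 -0.1651  0.2295]]
s [348 161   7  13  33] [ 0.5338 -0.2434  0.1448] [ 0.528 -0.295  0.112] [ 0.54  -0.165  0.209]
s [341 162   4   4  12] [ 0.5608 -0.2802  0.1166] [ 0.551 -0.296  0.112] [ 0.565 -0.243  0.146]
s [334 214  16   5  50] [ 0.524  -0.064   0.1163] [ 0.506 -0.106  0.076] [ 0.55  -0.056  0.121]
knob [[ 0.5234 -0.186   0.2063]
 [ 0.5348 -0.1681  0.2238]
 [ 0.5474 -0.1604  0.2316]]
sc [292 230   8   9  28] [ 0.5269 -0.0656  0.1152] [ 0.511 -0.071  0.112] [ 0.543 -0.062  0.121]
sc [234 254  20  16  74] [ 0.5445 -0.236   0.144 ] [ 0.536 -0.262  0.139] [ 0.552 -0.203  0.153]
sc [223 276  10  11  43] [ 0.551  -0.289   0.1161] [ 0.532 -0.294  0.112] [ 0.567 -0.284  0.121]
knob [[ 0.5279 -0.1888  0.207 ]
 [ 0.5435 -0.1783  0.2266]
 [ 0.55   -0.1667  0.2327]]
```

View pics/w13.png

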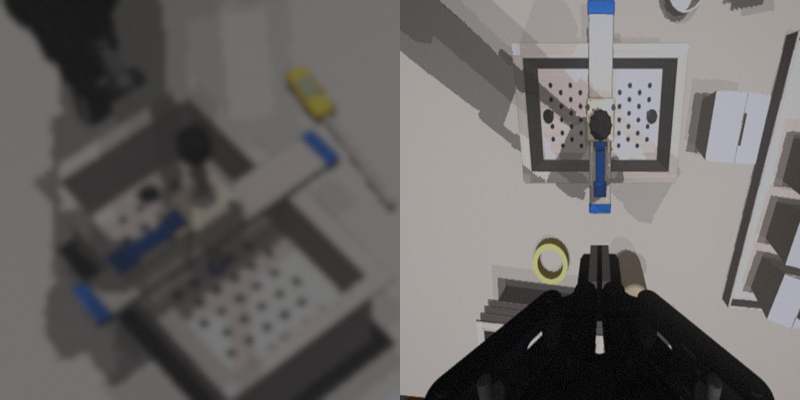

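Everything checks out: both caps are at z 0.1144, so the beam is level and flush, it is centred and square in the picture, and the lever lies flat. Handing in.

```bash
python3 -c "
from workcell import bot
print(bot.finish_job(), bot.read_state()['time'])"
```

```text
the job is handed in; nothing more can be done
the job is handed in; nothing more can be done
```

The job is handed in. The gauge stands flush across the middle of the pan with its rod down on the drain shelf and its lock lever pushed down to the stop. No verdict was reported.

I carried the gauge by its knob to the pan and slid the rod down until I felt the shelf, at an estimated peak of 4–5 N. After releasing I pressed lightly once on the knob top to confirm contact, then pushed the lever down.

**Last checks**
- **Beam:** both end caps read z = 0.114 m, so it is flush and level. Its centre is about (0.537, -0.176) against a pan centre of about (0.536, -0.1765), and it is square to the pan.
- **Rod:** the confirming press on the knob rose sharply to 4.9 N at the expected height, and the knob stayed at that height after locking. Contact force after release could not be measured directly; I expect roughly 1–3 N.
- **Lever:** its top is level at z ≈ 0.143 m, and it reached a hard stop at about 12 N.
- **Bystanders:** none was touched that I know of, but I did not measure their final positions.

**What disagreed**
- The true finger ends were about 33 mm above the reported tool position. My first grasp therefore closed above the knob without touching anything. I corrected for this from the depth images.
- On the lever push there was a brief 9 N and then no force, because the lever dropped ahead of the fingers. I followed it down to the stop.

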